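# Stop-and-reset check of a push-button station

## Robot

A 6-joint arm with a two-finger parallel gripper is mounted at the origin on a cart in front of the work surface, level with it; the furniture and walls round the work are solid. World frame = base frame: x ahead of the robot, y to its left, z up, the work surface at z = 0. Lengths are in mm, angles in rad, forces in N, time in s.
With the tool pointing down it reaches from about 225 to 875 mm from the base axis. Payload 3.4 kg.
Tool frame: the origin (TCP) lies midway between the tips of the shut fingers; the grasp point (between the pads) lies 19 mm behind it; z points along the fingers, y is the line along which they close (so a half turn about z gives the same grasp; the last joint's range is limited). The gripper opens to 85 mm and grips with 20 to 120 N. Pads are 22 mm wide; open, the fingers measure 114 mm over their backs; the gripper's body (76 mm by 85 mm) begins 54 mm behind the grasp point. The pads swing forward as they close: fully open they stand 13 mm farther back than shut.
Start: joints at [1.166, 0.276, 1.505, -0, 1.361, -0.121], TCP at [161.019, 552.029, 231.328] pointing down, gripper open.
Joint ranges: [-2.89, 2.89], [-0.75, 2.08], [0.22, 2.7], [-1.18, 4.32], [0.11, 2.71], [-2.7, 2.7]. Speed limits (rad/s): [2.57, 2.57, 3.14, 3.14, 3.14, 3.14].

## Interface

Orientations are given as a rotation vector (axis times angle).
In Python, from plant import read_state, get_image, finish_job gives the robot as it stands.
- The arm moves only by the shell command python3 -m crank 'ROWS' [FORCE]. ROWS is a JSON object of lists of equal length, an entry for each row: "slide": the shift along the tool's x, y, z in units of 60 mm (1.0 is 60 mm), a list of three; "roll": the turn about the tool's z in units of 6 degrees (1.0 is 6 degrees); "hand": the opening, from 0 (shut) to 1 (fully open). A call has 1 to 8 rows; each row shifts and turns the commanded pose from where the row before left it, along the tool's axes as they then stand; what a row does not reach is not made up. A row lasts 1/8 s, in which the tool goes at most 62.5 mm and 10.7 degrees, less where a joint would pass 70% of its speed; a pose out of reach is approached as far as the arm can. A call is refused whole if a number of a shift passes 1 or a number of a turn 1, either way. A call with a gripper value outside its range is refused whole. The fingers move at their own pace and stop on an object; FORCE is the grip in N (left out, the last holds). Time passes only in rows, so rows that do not move let the fingers close. It gives the time, the measured TCP pose, the force, the opening and the grip force at its end, in the units of the state.
- read_state(): the state, without advancing time (a new reading comes with each control period).
- get_image(name): name is "side" or "top" or "wrist"; returns a dict with "pixels" (384x512x3 uint8, red, green, blue), "depth" (384x512 float32, mm along the optical axis (not along the pixel's ray), 0 where there is no reading), "K" (3x3 intrinsics, pixels), "rvec" (rotation vector, rad) and "tvec" (3), from world to camera coordinates, as OpenCV has them. Camera axes: x right, y down, z forward; pixel columns grow to the right and rows downward; lengths in mm; the calibration is good to about 2 mm. A picture is of the moment at which its call begins.
- finish_job(): hands the job in; it is judged then, once.
The state is a dict: "time_s": time; "joint_pos": joint angles; "dq": joint speeds; "effort": joint torques, N m; "ee_pos": TCP position; "ee_rot": TCP orientation; "wrist_force": force on the tool from outside, world axes, zero at the start; "wrist_torque": the same for the moment, N m; "finger_gap": finger opening in mm; "grip_force": force on a finger pad.
Only numpy, scipy, OpenCV 4.12 (cv2) and the standard library are available. Lean on these libraries where they do the work, as an engineer would, in place of code of your own. Each camera call takes 0.05 s, during which the arm holds its last target. There are 200 camera calls.

## Task

Check the stop and reset springs of the push-button station on the desk: with the fingertips, gently press the big mushroom-headed stop button all the way in and let it spring back out, and only then press the oblong reset button all the way in and let it out too. Do not touch the two plain round start buttons, leave the loose things round the station where they lie, pick nothing up, and finish with the hand clear.

Things in the scene. Friction and masses are not known exactly. Their poses are not given: they have to be found in the camera images.
- station: Grey box screwed to the desk, 90 mm deep (its x) x 274 long (its y) x 55 high; origin: centre of its underside. Screw tabs stick out 14 mm at the ends, a cable gland 21 mm at the rear (+x). Four push-button units stand on its top in a row at y = -97.5, -32.5, 32.5, 97.5 mm, in any order: steel collars 42 mm wide, 4.5 mm high, black plastic heads.
- stop_unit: The stop button: the one with the big domed mushroom head, 40 mm across, the tallest of the four. Origin at the centre of the unit's underside, on the station's top face (55 mm above the desk); axes as the station's. The head's top is 32 mm above this origin when out.
- stop_button (a joint): How far the head of stop_unit is pressed in, m: 0 out, 0.008 fully in (straight down), at a hard stop. Sprung: about 1.2 N starts it moving, 4.4 N holds it fully in; let go, it springs back out.
- stop_top (a point): Centre of the top of the mushroom head; moves with it.
- reset_unit: The reset button: the one with the oblong bar-shaped head, 18 mm along the row and 44 mm across the row (its x). Origin at the centre of the unit's underside, on the station's top face (55 mm above the desk); axes as the station's. The head's top is 16 mm above this origin when out.
- reset_button (a joint): How far the head of reset_unit is pressed in, m: 0 out, 0.008 fully in (straight down), at a hard stop. Sprung: about 1.2 N starts it moving, 4.4 N holds it fully in; let go, it springs back out.
- reset_top (a point): Centre of the top of the oblong head; moves with it.
- start_a_unit: One of the two start buttons, both with the same plain flat round head 28 mm across. To be left alone. Origin at the centre of the unit's underside, on the station's top face (55 mm above the desk); axes as the station's. The head's top is 16 mm above this origin when out.
- start_a_button (a joint): How far the head of start_a_unit is pressed in, m: 0 out, 0.008 fully in (straight down), at a hard stop. Sprung: about 1.2 N starts it moving, 4.4 N holds it fully in; let go, it springs back out.
- start_b_unit: The other start button, with the same plain flat round head 28 mm across. To be left alone. Origin at the centre of the unit's underside, on the station's top face (55 mm above the desk); axes as the station's. The head's top is 16 mm above this origin when out.
- start_b_button (a joint): How far the head of start_b_unit is pressed in, m: 0 out, 0.008 fully in (straight down), at a hard stop. Sprung: about 1.2 N starts it moving, 4.4 N holds it fully in; let go, it springs back out.
- connector_strip: White terminal connector strip, 16x62x13 mm, lying loose in front of the station. Loose; origin at the centre of its underside. To be left where it is.
- saddle_1: White plastic conduit strap saddle, 14x62x22 mm, loose in front of the station. Loose; origin at the centre of its underside. To be left where it is.
- tape_black: Roll of black insulating tape, 67 mm across, 18 mm high, lying flat beyond the station's right (-y) end. Loose; origin at the centre of its underside. To be left where it is.
- screw_box_b: Small brown cardboard box of screws, 56x85x42 mm high, beyond the station's left (+y) end. Loose; origin at the centre of its underside. To be left where it is.
- tape_measure: Black and orange tape measure, 62x83x38 mm high, behind the station. Loose; origin at the centre of its underside. To be left where it is.

How it is judged (in metres and radians):
On the way, in this order (a step that is already met when the one before it is completed fails the run):
1. the mushroom stop button is pressed in by the fingers (value of joint stop_button above 0.006 m and contact force between the fingers and stop_unit above 0.5 N), for 0.05 s.
2. the stop button is let out again, the reset not yet pressed (value of joint stop_button below 0.0015 m and value of joint reset_button below 0.002 m), for 0.05 s.
3. the oblong reset button is pressed in by the fingers (value of joint reset_button above 0.006 m and contact force between the fingers and reset_unit above 0.5 N and value of joint stop_button below 0.0015 m), for 0.05 s.
At the end, for the whole second after the job is handed in: After stop and then reset were each pressed at least 6 mm of their 8 mm, all four buttons are out again (within 1.5 mm), and every loose thing lies at rest within 15 mm of where it was (value of joint each of stop_button, reset_button, start_a_button, start_b_button below 0.0015 m and distance of each of connector_strip, saddle_1, tape_black, screw_box_b, tape_measure from where it was at the start of the episode below 0.015 m and linear speed of each of connector_strip, saddle_1, tape_black, screw_box_b, tape_measure below 0.02 m/s); the robot touches nothing.
It fails at once if a start button (start_a) is touched or pressed (contact force between anything else and start_a_unit above 0.5 N or value of joint start_a_button above 0.002 m).
It fails at once if a start button (start_b) is touched or pressed (contact force between anything else and start_b_unit above 0.5 N or value of joint start_b_button above 0.002 m).
It fails at once if stop and reset are in at the same time (value of joint each of stop_button, reset_button above 0.004 m).
It fails at once if a button or the station is pressed or struck harder than 30 N (contact force between anything else and stop_unit above 30 N or contact force between anything else and reset_unit above 30 N or contact force between anything else and station above 30 N).
It fails at once if a loose thing round the station is moved or lifted by more than 15 mm (distance of any of connector_strip, saddle_1, tape_black, screw_box_b, tape_measure from where it was at the start of the episode above 0.015 m).
It also fails if it takes over 40 s, if anything falls off the work surface, if the arm or the gripper's body presses on something with over 40 N, if the wrist force passes 120 N, or if a joint passes its speed limit or range.

## Working session

There is one attempt and no reset: what is moved stays moved. The work goes in short steps, Python scripts to look and compute and a shell command to move; the robot and the scene stay as the last step left them, time stands still between calls to the robot, and variables do not carry over. Pictures are saved under pics/ and viewed, at most 10 in all, crops included, and the job is handed in when it is done.

```bash
mkdir -p pics
cat > h.py <<'E'
import numpy as np, cv2
from plant import read_state,get_image
def load(n):
    d=get_image(n); R=cv2.Rodrigues(np.array(d['rvec'],float))[0]; return d,R,np.array(d['tvec'],float).ravel()
def pts(d,R,t):
    K=np.array(d['K']); z=d['depth'].astype(float); v,u=np.mgrid[:384,:512]
    c=np.stack([(u-K[0,2])/K[0,0]*z,(v-K[1,2])/K[1,1]*z,z],-1)
    p=(c-t)@R; p[z==0]=np.nan; return p
E
python3 - <<'E'
from h import *
s=read_state(); print(s['ee_pos'],s['ee_rot'],s['time_s'])
for n in('top','side'):
    d,R,t=load(n); cv2.imwrite(f'pics/{n}.png',d['pixels'][...,::-1]); np.save(n+'.npy',pts(d,R,t)); print(n,-R.T@t)
E
```

```text
[160.79118739 551.50523521 230.42773035] [-4.44236817e-01 -3.10951021e+00  2.82938040e-03] 0.0
top [ 335.97877748   58.37455485 1119.77212942]
side [ 122.59811684 -606.65409236  547.36128837]
```

View pics/top.png

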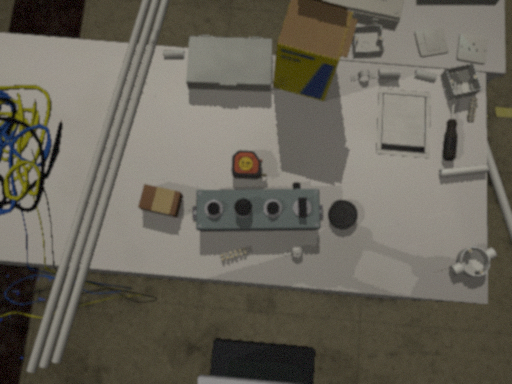

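View pics/side.png

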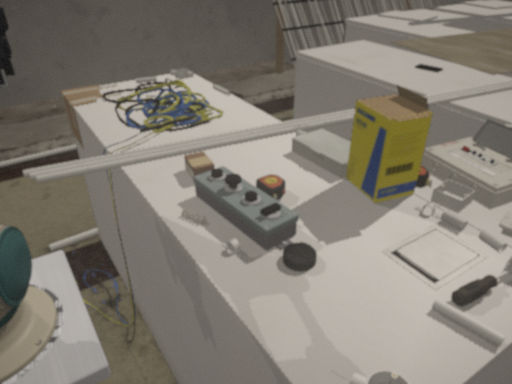

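The top view shows the station at u 195–321, v 188–230. From left to right its buttons are round (214,208), mushroom (243,207), round (272,208) and oblong (303,207). A conduit bundle, from (45,365) to (155,0), crosses between the arm's start and the station, so I need its height.

Run:
```python
from h import *
p=np.load('top.npy'); im=cv2.imread('pics/top.png'); hsv=cv2.cvtColor(im,cv2.COLOR_BGR2HSV)
f=lambda a:np.round(a,0).tolist()
for v in range(10,370,40):
    r=p[v]; k=np.where((r[:,2]>60)&(np.arange(512)<190))[0]
    print('pipe v',v,f(r[k[::4]]))
for (u,v) in[(214,208),(243,207),(272,208),(303,207),(228,222),(258,222),(287,222),(350,250)]: print(u,v,f(p[v,u]))
# box-top contour and heads by height in ROI
z=p[...,2]; roi=np.zeros(z.shape,bool); roi[180:240,185:328]=1
m=((z>45)&roi).astype(np.uint8)
c=max(cv2.findContours(m,0,2)[0],key=cv2.contourArea)
xy=np.array([p[v,u,:2] for u,v in c[:,0]],np.float32); print('rect',cv2.minAreaRect(xy))
q=p[roi]; 
g=cv2.cvtColor(im,cv2.COLOR_BGR2GRAY)
for (u,v) in[(214,208),(243,207),(272,208),(303,207)]:
    w=np.zeros(z.shape,bool); w[v-13:v+13,u-12:u+12]=1
    b=w&(g<45); print(b.sum(),f(np.nanmedian(p[b],0)), f(np.nanmean(p[b],0)),'maxz',np.nanmax(z[w]))
cv2.imwrite('pics/crop.png',cv2.resize(im[170:280,120:370],None,fx=3,fy=3,interpolation=2))
s=np.load('side.npy'); print('side arm?',f(s[200,30]),f(s[280,10]))
for u,v in[(150,157),(300,126),(60,172)]: print('side pipe',f(s[v,u]))
```

```text
pipe v 10 []
pipe v 50 []
pipe v 90 []
pipe v 130 []
pipe v 170 []
pipe v 210 []
pipe v 250 []
pipe v 290 []
pipe v 330 []
214 208 [509.0, 155.0, 72.0]
243 207 [514.0, 92.0, 86.0]
272 208 [520.0, 29.0, 74.0]
303 207 [528.0, -38.0, 74.0]
228 222 [483.0, 122.0, 57.0]
258 222 [489.0, 57.0, 53.0]
287 222 [495.0, -7.0, 56.0]
350 250 [451.0, -159.0, -2.0]
rect ((518.5922241210938, 59.787818908691406), (90.7437515258789, 274.57373046875), 5.631985664367676)
101 [507.0, 157.0, 73.0] [508.0, 157.0, 72.0] maxz 77.01099970022365
214 [514.0, 92.0, 86.0] [514.0, 92.0, 86.0] maxz 92.86885921854649
93 [520.0, 28.0, 72.0] [520.0, 28.0, 73.0] maxz 77.73975773769573
122 [528.0, -37.0, 72.0] [527.0, -36.0, 72.0] maxz 77.14236595996395
side arm? [131.0, 1764.0, -757.0] [70.0, -73.0, 142.0]
side pipe [440.0, 414.0, 15.0]
side pipe [923.0, 355.0, 16.0]
side pipe [212.0, 454.0, 19.0]
```

View pics/crop.png

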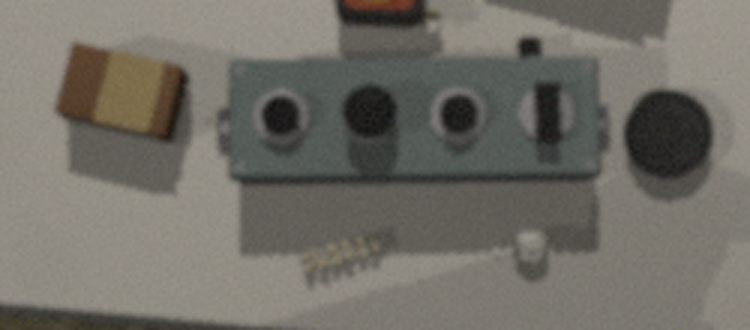

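Station centre is (518.6, 59.8) with a yaw of about 5.8°, and its measured size is 91×275 mm, which matches. That puts the stop at about (515, 92, 87) and the reset at about (528, -37, 71). The pipes lie flat at z≈16. I'll shut the hand, align it with the station and move across at height.

```bash
python3 -m crank '{"slide":[[0,0,0],[0,0,0],[0,0,0],[0,0,0],[-0.5,-0.8,0],[-0.5,-0.8,0],[-0.5,-0.8,0],[-0.5,-0.8,0]],"roll":[-1,-1,-1,-0.7,0,0,0,0],"hand":[0,0,0,0,0,0,0,0]}' 20
python3 -m crank '{"slide":[[-0.5,-0.8,0],[-0.5,-0.8,0],[-0.5,-0.8,0],[-0.5,-0.8,0],[-0.5,-0.8,0],[-0.5,-0.8,0],[0,0,0],[0,0,0]],"roll":[0,0,0,0,0,0,0,0],"hand":[0,0,0,0,0,0,0,0]}'
cat > g.py <<'E'
from h import *
s=read_state(); e=np.array(s['ee_pos']); R=cv2.Rodrigues(np.array(s['ee_rot'],float))[0]
print(s['time_s'],e.round(1),R.round(3).tolist(),'F',np.round(s['wrist_force'],1),s['finger_gap'])
for n,t in(('stop',(515,92,87)),('reset',(528.3,-37.2,71))): print(n,'tool mm',(R.T@(np.array(t)-e)).round(1))
E
python3 g.py
```

```text
time_s: 1.1
ee_pos: [300.9, 371.9, 231.0]
ee_rot: [0.164, -3.137, 0.0]
wrist_force: [1.1, 0.1, 0.1]
finger_gap: -0.1
grip_force: 0.0
time_s: 2.1
ee_pos: [508.3, 105.8, 230.7]
ee_rot: [0.161, -3.135, -0.001]
wrist_force: [-0.6, 0.3, -0.7]
finger_gap: -0.0
grip_force: 0.0
2.1 [508.3 105.8 230.7] [[-0.995, -0.103, -0.002], [-0.103, 0.995, 0.001], [0.002, 0.001, -1.0]] F [-0.6  0.3 -0.7] -0.03700945700733946
stop tool mm [ -5.5 -14.5 143.7]
reset tool mm [  -5.5 -144.4  159.6]
```

```bash
python3 -m crank '{"slide":[[-0.09,-0.24,0],[0,0,0.6],[0,0,0.6],[0,0,0.6],[0,0,0.2],[0,0,0]],"roll":[0,0,0,0,0,0],"hand":[0,0,0,0,0,0]}'
python3 g.py
python3 - <<'E'
from h import *
a=load('side')[0]['pixels'][120:280,160:340,::-1]; b=load('wrist')[0]['pixels'][...,::-1]
a=cv2.resize(a,(432,384),interpolation=2); b=cv2.resize(b,(366,274))
o=np.zeros((384,798,3),np.uint8); o[:,:432]=a; o[:274,432:]=b; cv2.imwrite('pics/near.png',o)
E
```

```text
time_s: 2.85
ee_pos: [515.7, 92.2, 111.2]
ee_rot: [0.164, -3.137, 0.0]
wrist_force: [1.0, -0.8, 0.6]
finger_gap: -0.2
grip_force: 0.0
2.85 [515.7  92.2 111.2] [[-0.995, -0.104, -0.001], [-0.104, 0.995, -0.0], [0.001, 0.0, -1.0]] F [ 1.  -0.8  0.6] -0.1958705699259041
stop tool mm [ 0.7 -0.1 24.2]
reset tool mm [   1.  -130.    40.2]
```

View pics/near.png

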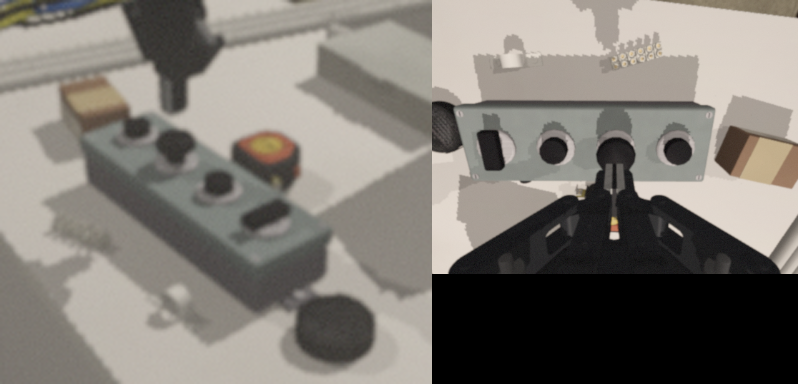

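In both views the shut fingertips sit centred over the mushroom head (side crop about (175,145), wrist view (615,152)). I'll press gently.

```bash
python3 -m crank '{"slide":[[0,0,0.3],[0,0,0.08],[0,0,0.04],[0,0,0.04],[0,0,0],[0,0,0]],"roll":[0,0,0,0,0,0],"hand":[0,0,0,0,0,0]}'; python3 g.py
```

```text
time_s: 3.7
ee_pos: [516.5, 91.9, 84.2]
ee_rot: [-0.163, 3.136, 0.0]
wrist_force: [0.3, -0.5, 2.6]
finger_gap: 0.0
grip_force: 1.0
3.7 [516.5  91.9  84.2] [[-0.995, -0.103, 0.001], [-0.103, 0.995, 0.0], [-0.001, 0.0, -1.0]] F [ 0.3 -0.5  2.6] 0.01752247080400225
stop tool mm [ 1.5  0.2 -2.8]
reset tool mm [   1.7 -129.7   13.2]
```

```bash
python3 -m crank '{"slide":[[0,0,0.03],[0,0,0.02],[0,0,0]],"roll":[0,0,0],"hand":[0,0,0]}'; python3 g.py;python3 g.py
```

```text
time_s: 4.08
ee_pos: [516.5, 91.9, 80.9]
ee_rot: [-0.163, 3.136, 0.0]
wrist_force: [1.1, 0.5, 4.0]
finger_gap: -0.1
grip_force: 1.7
4.075 [516.5  91.9  80.9] [[-0.995, -0.103, 0.001], [-0.103, 0.995, 0.0], [-0.001, 0.0, -1.0]] F [1.1 0.5 4. ] -0.0988934375469588
stop tool mm [ 1.5  0.2 -6.1]
reset tool mm [   1.6 -129.7    9.9]
4.075 [516.5  91.9  80.9] [[-0.995, -0.103, 0.001], [-0.103, 0.995, 0.0], [-0.001, 0.0, -1.0]] F [1.1 0.5 4. ] -0.0988934375469588
stop tool mm [ 1.5  0.2 -6.1]
reset tool mm [   1.6 -129.7    9.9]
```

Not yet at the hard stop, so I'll go on in small steps until the force jumps.

```bash
python3 -m crank '{"slide":[[0,0,0.02],[0,0,0.01],[0,0,0]],"roll":[0,0,0],"hand":[0,0,0]}'; python3 -m crank '{"slide":[[0,0,0.01],[0,0,0]],"roll":[0,0],"hand":[0,0]}'
```

```text
time_s: 4.45
ee_pos: [516.4, 91.9, 79.1]
ee_rot: [-0.163, 3.136, 0.0]
wrist_force: [1.8, 0.3, 4.6]
finger_gap: 0.1
grip_force: 2.1
time_s: 4.7
ee_pos: [516.4, 91.9, 78.8]
ee_rot: [-0.163, 3.136, 0.0]
wrist_force: [1.4, 0.1, 6.2]
finger_gap: -0.1
grip_force: 3.1
```

```bash
python3 -m crank '{"slide":[[0,0,0.01],[0,0,0],[0,0,0]],"roll":[0,0,0],"hand":[0,0,0]}'; python3 -m crank '{"slide":[[0,0,-0.1],[0,0,-0.1],[0,0,-0.4],[0,0,-0.4],[0,0,0],[0,0,0]],"roll":[0,0,0,0,0,0],"hand":[0,0,0,0,0,0]}'; python3 g.py
```

```text
time_s: 5.08
ee_pos: [516.5, 92.0, 78.7]
ee_rot: [-0.163, 3.136, 0.0]
wrist_force: [1.1, 0.7, 10.1]
finger_gap: -0.1
grip_force: 4.7
time_s: 5.82
ee_pos: [514.6, 91.8, 136.6]
ee_rot: [0.163, -3.135, -0.0]
wrist_force: [-0.3, -0.4, 0.2]
finger_gap: -0.3
grip_force: 0.0
5.825 [514.6  91.8 136.6] [[-0.995, -0.104, -0.003], [-0.104, 0.995, -0.0], [0.003, 0.0, -1.0]] F [-0.3 -0.4  0.2] -0.2726802061745836
stop tool mm [-0.5  0.1 49.6]
reset tool mm [  -0.4 -129.8   65.6]
```

The stop button bottomed out at z 78.7 with 10 N and has been released. Next is the reset button.

```bash
python3 -m crank '{"slide":[[0,-0.72,0],[0,-0.72,0],[0,-0.72,0],[0,0,0.4],[0,0,0.35],[0,0,0],[0,0,0]],"roll":[0,0,0,0,0,0,0],"hand":[0,0,0,0,0,0,0]}'; python3 g.py
python3 - <<'E'
from h import *
a=load('side')[0]['pixels'][120:280,160:340,::-1]; b=load('wrist')[0]['pixels'][...,::-1]
a=cv2.resize(a,(432,384),interpolation=2); b=cv2.resize(b,(366,274))
o=np.zeros((384,798,3),np.uint8); o[:,:432]=a; o[:274,432:]=b; cv2.imwrite('pics/near2.png',o)
E
```

```text
time_s: 6.7
ee_pos: [529.2, -36.9, 92.5]
ee_rot: [0.163, -3.137, -0.0]
wrist_force: [0.7, -0.2, -0.2]
finger_gap: 0.3
grip_force: 0.0
6.7 [529.2 -36.9  92.5] [[-0.995, -0.104, -0.001], [-0.104, 0.995, 0.0], [0.001, 0.0, -1.0]] F [ 0.7 -0.2 -0.2] 0.3144117188475011
stop tool mm [  0.8 129.7   5.6]
reset tool mm [ 1.  -0.2 21.5]
```

View pics/near2.png

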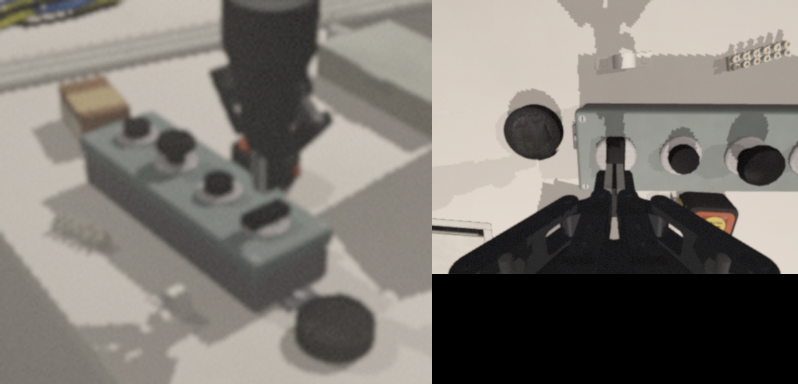

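The fingertips are centred over the oblong bar (wrist view (615,150)) and about 20 mm above it. The mushroom is back out. I'll press the reset.

```bash
python3 -m crank '{"slide":[[0,0,0.28],[0,0,0.08],[0,0,0.04],[0,0,0.04],[0,0,0],[0,0,0]],"roll":[0,0,0,0,0,0],"hand":[0,0,0,0,0,0]}'; python3 -m crank '{"slide":[[0,0,0.02],[0,0,0],[0,0,0]],"roll":[0,0,0],"hand":[0,0,0]}'
```

```text
time_s: 7.55
ee_pos: [529.3, -36.9, 66.6]
ee_rot: [-0.163, 3.137, 0.0]
wrist_force: [-1.4, 0.1, 2.7]
finger_gap: -0.3
grip_force: 1.4
time_s: 7.92
ee_pos: [529.4, -36.9, 65.1]
ee_rot: [-0.163, 3.137, 0.0]
wrist_force: [-2.3, 1.7, 3.4]
finger_gap: 0.1
grip_force: 1.7
```

```bash
python3 -m crank '{"slide":[[0,0,0.02],[0,0,0.01],[0,0,0]],"roll":[0,0,0],"hand":[0,0,0]}'; python3 -m crank '{"slide":[[0,0,0.01],[0,0,0],[0,0,0]],"roll":[0,0,0],"hand":[0,0,0]}'
```

```text
time_s: 8.3
ee_pos: [529.4, -37.0, 63.3]
ee_rot: [-0.163, 3.137, 0.0]
wrist_force: [-1.4, 1.8, 4.6]
finger_gap: -0.2
grip_force: 2.1
time_s: 8.68
ee_pos: [529.5, -36.9, 63.0]
ee_rot: [-0.163, 3.137, 0.0]
wrist_force: [-1.8, 1.6, 6.9]
finger_gap: -0.1
grip_force: 3.1
```

It's at its hard stop (63.0 mm, 6.9 N). I'll press one last small step, then lift clear.

```bash
python3 -m crank '{"slide":[[0,0,0.01],[0,0,0],[0,0,0]],"roll":[0,0,0],"hand":[0,0,0]}'; python3 -m crank '{"slide":[[0,0,-0.1],[0,0,-0.1],[0,0,-0.6],[0,0,-0.8],[0,0,-0.8],[0,0,0],[0,0,0],[0,0,0]],"roll":[0,0,0,0,0,0,0,0],"hand":[0,0,0,0,0,0,0,0]}'
python3 - <<'E'
from h import *
a=load('side')[0]['pixels'][120:280,160:340,::-1]; cv2.imwrite('pics/end.png',cv2.resize(a,(540,480),interpolation=2))
E
```

```text
time_s: 9.05
ee_pos: [529.4, -36.9, 62.9]
ee_rot: [-0.163, 3.137, 0.0]
wrist_force: [-2.7, 1.7, 10.3]
finger_gap: 0.0
grip_force: 4.8
time_s: 10.05
ee_pos: [528.4, -37.0, 204.4]
ee_rot: [0.162, -3.134, -0.001]
wrist_force: [-1.2, -0.3, -0.3]
finger_gap: 0.3
grip_force: 0.0
```

View pics/end.png

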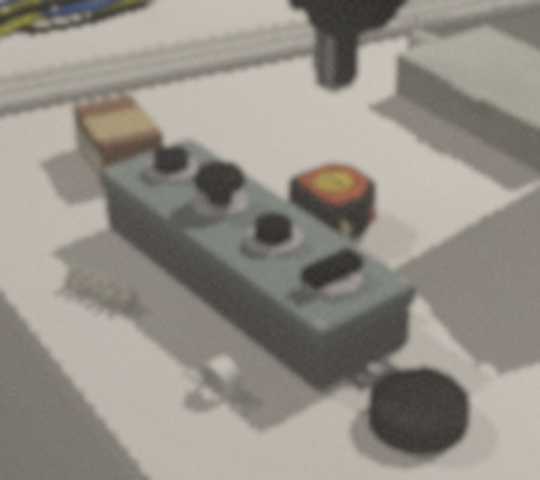

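All four buttons are out, the loose things haven't moved, and the hand is clear at about (335,60).

```bash
python3 -c "from plant import finish_job; print(finish_job())"
```

```text
the job is handed in; nothing more can be done
None
```

I pressed the stop button and then the reset button fully in, each to its hard stop at about 10 N; both sprang back out, nothing else was touched, and the job is handed in with the hand clear (no verdict was returned).

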